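# Nest the tapered mixing cup in the bench tub

### The arm

A 7-joint arm with a two-finger parallel gripper is mounted at the origin on the work surface. World frame = base frame: x ahead of the robot, y to its left, z up, the work surface at z = 0. Lengths are in mm, angles in rad, forces in N, time in s.
With the tool pointing down it reaches from about 400 to 875 mm from the base axis. Payload 4.4 kg.
Tool frame: the origin (TCP) lies at the very end of the fingers, on their centre line; the grasp point (between the pads) lies 19 mm behind it; z points along the fingers, y is the line along which they close (so a half turn about z gives the same grasp; the last joint's range is limited). The gripper opens to 85 mm and grips with 20 to 120 N. Pads are 22 mm wide; open, the fingers measure 114 mm over their backs; the gripper's body (76 mm by 85 mm) begins 54 mm behind the grasp point. The pads swing forward as they close: fully open they stand 13 mm farther back than shut.
Start: joints at [-0.066, 0.628, 0.038, 1.517, -0.027, 0.996, -0.02], TCP at [650.014, 0.027, 231.313] pointing down, gripper open.
Joint ranges: [-3.06, 3.06], [-0.37, 2.12], [-1.25, 1.32], [0.18, 2.47], [-1.1, 4.24], [0.23, 1.98], [-2.94, 2.94]. Speed limits (rad/s): [2.57, 2.57, 3.14, 3.14, 3.14, 3.14, 3.14].

### API

Orientations are given as [roll, pitch, yaw] about the fixed x, y, z axes, in that order (R = Rz(yaw) Ry(pitch) Rx(roll)).
In Python, from cell import ctrl gives the robot as it stands.
- The arm moves only by the tool jog_arm, never from a script. Its argument "plan" is a list of rows, each an object of numbers: "tx", "ty", "tz": the shift along the tool's x, y, z as a fraction of full scale; "wx", "wy", "wz": the turn, a rotation vector about the tool's x, y, z as a fraction of full scale; "claw": the closure, from 0 (fully open) to 1 (shut). In form: [{"tx": .., "ty": .., "tz": .., "wx": .., "wy": .., "wz": .., "claw": ..}, ...]. A call has 1 to 12 rows; each row is the pose to reach, as a shift and turn from the pose commanded when the call began, along the tool's axes at that moment; what a row does not reach only later rows make up. Full scale, the value 1, is 300 mm for a shift and 90 degrees for a turn. A row lasts 1/10 s, in which the tool goes at most 50 mm and 8.59 degrees, less where a joint would pass 70% of its speed; a pose out of reach is approached as far as the arm can. A call with a number of a shift or a turn outside -1 to 1 is refused whole. A call with a gripper value outside its range is refused whole. The fingers move at their own pace and stop on an object; the grip force is fixed at half the most. Time passes only in rows, so rows that repeat a pose let the fingers close. It gives the time, the measured TCP pose, the force, the opening and the grip force at its end, in the units of the state.
- ctrl.read_state(): the state, without advancing time (a new reading comes with each control period).
- ctrl.get_image(name): name is "scene" or "side" or "wrist"; returns a dict with "img" (480x640x3 uint8, red, green, blue), "depth" (480x640 float32, mm along the optical axis (not along the pixel's ray), 0 where there is no reading), "fx", "fy", "cx", "cy" (pixels), "position" and "orientation" of the camera in the world; the wrist camera has in their place "hand_eye" (4x4, takes a point from camera to tool coordinates, whose origin is the TCP and whose axes are the flange's). Camera axes: x right, y down, z forward; pixel columns grow to the right and rows downward; lengths in mm; the calibration is good to about 2 mm. The wrist camera is an equidistant fisheye: a pixel r from the principal point sees the ray r / f radians off the axis. A picture is of the moment at which its call begins: read the wrist's pose just before it.
- ctrl.finish_job(): hands the job in; it is judged then, once.
Trained networks look in a picture, given as the dict that the camera call returned (one of the last four; its "shot" number tells which), for a name from the list of things; names that differ only in an ending like _2 or _b are one class to them, and where a whole thing is asked for, a point or a joint stands for the part that bears it (a point fixed in the world has none). Each returns a list of dicts, best first, with "score" (0 to 1); they miss things now and then, are a little off and sometimes report something else, mostly with a low value. They report only what shows in the picture. A call takes as long as a camera call. They do not tell look-alikes from the thing itself.
- ctrl.trace(picture, thing): "pixels" (480x640 bool, what is visible of it) and "extent" ([centre column, centre row, width, height] in pixels, round what is visible of it).
The state is a dict: "clock": time; "qpos": joint angles; "qd": joint speeds; "tau": joint torques, N m; "eef_pos": TCP position; "tool_rot": TCP orientation; "force": force on the tool from outside, world axes, zero at the start; "torque": the same for the moment, N m; "width": finger opening in mm; "gripper_force": force on a finger pad.
Only numpy, scipy, OpenCV 4.12 (cv2) and the standard library are available. Lean on these libraries where they do the work, as an engineer would, in place of code of your own. Each camera call takes 0.05 s, during which the arm holds its last target. There are 200 camera calls.

### The job

Clear up the carving bench: put the tall tapered mixing cup, upright, into the tub with the rubber grip ring, press it down lightly until its rim stands about 70 mm above the tub's rim, and let go. Stop there: pushed harder it goes some 14 mm deeper and jams. Do not disturb the straight-sided cup and the short cup.

Things in the scene. Friction and masses are not known exactly. Their poses are not given: they have to be found in the camera images.
- cup_mid (a point): Tall tapered cup to nest: white plastic, about 110 g, round, open on top (inside 55 mm deep). 120 mm tall; this point is on its axis, half-way up (60 mm); z up. Diameter 38 mm at the foot, widening evenly to 62 mm at 65 mm height, then a straight 62 mm band to the rim. Grip across this band from above, about 35 mm above this point: what is below goes into the tub. The three loose cups change places.
- tub_mouth (a point): Centre of the fixed white tub's mouth at rim level, 75 mm above the bench, z up; tub 88 mm wide. A black rubber ring in the mouth has six springy ribs round a tapered hole, 60 mm narrowing to 43 mm. Set down, the cup stands in it with its centre about 25 mm above this point; pressed, it slides deeper (10 N at the right depth) and stays. Right: cup's centre 10 mm above this point. Jammed: 4 mm below it.
- straight_cup: Bystander, loose: straight-sided white plastic cup, 62 mm diameter over its whole height of 120 mm. Origin at the centre of its underside. Leave it where it stands.
- short_cup: Bystander, loose: short tapered white plastic cup, 70 mm tall, 62 mm at the rim, 46 mm at the foot. Origin at the centre of its underside. Leave it where it stands.
Not all that is in view belongs to the job. What is shaped like the part that bears cup_mid but green or red is not meant.

How it is judged (in metres and radians):
On the way:
1. the cup, still held or pressed by the fingers, is pushed down into the ring, upright, until its centre is less than 19 mm above the tub's mouth (z of cup_mid in the frame of tub_mouth below 0.019 m and horizontal distance between cup_mid and tub_mouth below 0.012 m and angle between cup_mid's own z axis and vertical below 0.21 rad and contact force between the fingers and cup above 0.5 N), for 0.1 s.
At the end, for the whole second after the job is handed in: The tall tapered cup stands at rest in the tub's grip ring, upright within 12 degrees and within 12 mm of the tub's axis, its rim 59 to 79 mm above the tub's rim (its centre 1 mm below to 19 mm above the mouth) (z of cup_mid in the frame of tub_mouth between -0.001 and 0.019 m and horizontal distance between cup_mid and tub_mouth below 0.012 m and angle between cup_mid's own z axis and vertical below 0.21 rad and linear speed of cup below 0.02 m/s); the robot touches nothing.
It fails at once if the cup is jammed: its centre 4 mm or more below the tub's mouth (z of cup_mid in the frame of tub_mouth below -0.004 m and horizontal distance between cup_mid and tub_mouth below 0.03 m).
It fails at once if the straight-sided cup is moved more than 30 mm (distance of straight_cup from where it was at the start of the episode above 0.03 m).
It fails at once if the short cup is moved more than 30 mm (distance of short_cup from where it was at the start of the episode above 0.03 m).
It also fails if it takes over 38 s, if anything falls off the work surface, if the arm or the gripper's body presses on something with over 40 N, if the wrist force passes 120 N, or if a joint passes its speed limit or range.

## Working session

There is one attempt and no reset: what is moved stays moved. The work goes in short steps, Python scripts to look and compute and a tool call to move; the robot and the scene stay as the last step left them, time stands still between calls to the robot, and variables do not carry over. Pictures are saved under pics/ and viewed, at most 10 in all, crops included, and the job is handed in when it is done.

Besides the shell and the picture viewer there is one more tool, called after "Emit:" as name(argument=value, ...) on one line, values as JSON. jog_arm: Moves the arm, as the interface text tells. Shift numbers are shares of 300 mm and turn numbers shares of 90 degrees, none past 1 either way. Its arguments: {"type":"object","properties":{"plan":{"type":"array"}},"required":["plan"]}

```bash
mkdir -p pics
cat > h.py <<'E'
import numpy as np, cv2
from cell import ctrl
from scipy.spatial.transform import Rotation as R
def rot(o):
    o=np.array(o,float)
    return o if o.shape==(3,3) else (R.from_quat(o) if o.size==4 else R.from_euler('xyz',o)).as_matrix()
def cloud(p):
    v,u=np.mgrid[:480,:640]; d=p['depth']
    c=np.stack([(u-p['cx'])/p['fx']*d,(v-p['cy'])/p['fy']*d,d],-1)
    return c@rot(p['orientation']).T+np.array(p['position'])
E
python3 - <<'E'
from h import *
ims=[]
for n in('scene','side'):
    p=ctrl.get_image(n); print(n,p['position'],p['orientation'],p['fx'])
    W=cloud(p); np.savez(n+'.npz',W=W,img=p['img'],d=p['depth'])
    cv2.imwrite(f'pics/{n}.png',p['img'][...,::-1])
    for t in('cup_mid','tub_mouth','straight_cup','short_cup'):
        for r in ctrl.trace(p,t)[:4]:
            m=r['pixels']&(p['depth']>0); X=W[m]
            if len(X)==0: continue
            top=X[X[:,2]>np.percentile(X[:,2],97)-8]
            print(t,round(r['score'],2),np.round(r['extent']),m.sum(),'lo/hi',np.percentile(X,2,axis=0).round(),np.percentile(X,98,axis=0).round(),'topmid',((top.min(0)+top.max(0))/2).round())
print(ctrl.read_state())
E
```

```text
scene [1120.8343925  -466.70777033  540.23952964] [-2.10360132 -0.00871315  0.97265088] 484.55820696864134
cup_mid 0.88 [223. 223.  35.  68.] 1782 lo/hi [ 304. -186.    5.] [ 364. -128.  120.] topmid [ 334. -156.  117.]
cup_mid 0.76 [279. 242.  34.  70.] 1867 lo/hi [ 430. -131.    6.] [490. -73. 120.] topmid [ 494. -120.  117.]
cup_mid 0.63 [256. 285.  43.  78.] 2549 lo/hi [ 515. -228.    4.] [ 574. -170.  120.] topmid [ 544. -198.  117.]
cup_mid 0.53 [184. 281.  51.  83.] 3070 lo/hi [ 435. -319.    1.] [ 497. -261.  120.] topmid [ 466. -289.  117.]
tub_mouth 0.65 [396. 219.  46.  56.] 2021 lo/hi [433. 132.   2.] [516. 217.  75.] topmid [470. 178.  72.]
straight_cup 0.94 [182. 281.  44.  84.] 3014 lo/hi [ 436. -319.    3.] [ 496. -261.  120.] topmid [ 466. -289.  117.]
short_cup 0.59 [306. 324.  37.  56.] 1894 lo/hi [ 611. -198.    5.] [ 670. -140.   71.] topmid [ 640. -168.   67.]
side [ 120.78819578 -445.30251834  702.36837845] [-2.39223538 -0.00313765 -0.72191712] 481.1076314492996
cup_mid 0.96 [331. 288.  36.  67.] 2046 lo/hi [ 426. -130.   12.] [485. -72. 120.] topmid [ 456. -10
[... 590 characters left out ...]
qpos': array([-0.06579863,  0.62842673,  0.03849169,  1.51745436, -0.02700511,
        0.9962889 , -0.01997458]), 'qd': array([-8.54877433e-04, -6.90459107e-04,  1.93483952e-03,  2.34983158e-04,
       -2.62678379e-03, -2.53820398e-05,  1.37778581e-03]), 'tau': array([-9.14129814e-04, -5.62810099e+01,  1.22423518e+00, -1.93606389e+01,
        1.08850320e-02,  2.57881038e-03,  4.00985186e-06]), 'eef_pos': array([6.49984347e+02, 3.10735409e-02, 2.31278502e+02]), 'tool_rot': array([-3.14153255e+00, -4.22855188e-05,  1.57079807e+00]), 'force': array([-0.26873184,  0.71373673, -0.35577403]), 'torque': array([ 0.01087627, -0.05335729, -0.00154841]), 'gripper_force': 0.0, 'width': 85.0225052308177}
```

Run:
```python
from h import *
a=np.load('scene.npz')['img'];b=np.load('side.npz')['img']
A=cv2.resize(a[170:380,130:470],(800,494),interpolation=cv2.INTER_CUBIC)
B=cv2.resize(b[170:430,180:520],(784,600),interpolation=cv2.INTER_CUBIC)
cv2.imwrite('pics/c1.png',A[...,::-1]);cv2.imwrite('pics/c2.png',B[...,::-1])
for n in('scene','side'):
    W=np.load(n+'.npz')['W']
    for nm,x,y in(('330',332,-156),('458',458,-101),('542',542,-198)):
        m=np.hypot(W[...,0]-x,W[...,1]-y)<45
        X=W[m]; print(n,nm,[(z,np.ptp(X[abs(X[:,2]-z)<4][:,0]).round()) for z in(10,30,50,80,110)])
    m=(np.hypot(W[...,0]-470,W[...,1]-175)<60)&(W[...,2]>68)
    X=W[m];print('tub rim',np.percentile(X,1,axis=0),np.percentile(X,99,axis=0))
```

```text
scene 330 [(10, np.float64(24.0)), (30, np.float64(27.0)), (50, np.float64(33.0)), (80, np.float64(39.0)), (110, np.float64(64.0))]
scene 458 [(10, np.float64(18.0)), (30, np.float64(17.0)), (50, np.float64(17.0)), (80, np.float64(44.0)), (110, np.float64(64.0))]
scene 542 [(10, np.float64(24.0)), (30, np.float64(29.0)), (50, np.float64(34.0)), (80, np.float64(58.0)), (110, np.float64(64.0))]
tub rim [429.07252152 135.46493501  68.09040768] [513.84317217 219.76490646  76.67286825]
side 330 [(10, np.float64(26.0)), (30, np.float64(32.0)), (50, np.float64(41.0)), (80, np.float64(60.0)), (110, np.float64(59.0))]
side 458 [(10, np.float64(32.0)), (30, np.float64(34.0)), (50, np.float64(39.0)), (80, np.float64(60.0)), (110, np.float64(61.0))]
side 542 [(10, np.float64(22.0)), (30, np.float64(32.0)), (50, np.float64(36.0)), (80, np.float64(61.0)), (110, np.float64(61.0))]
tub rim [425.40453405 135.62415776  68.21895238] [509.04118289 220.19735843  76.0078085 ]
```

View pics/c1.png

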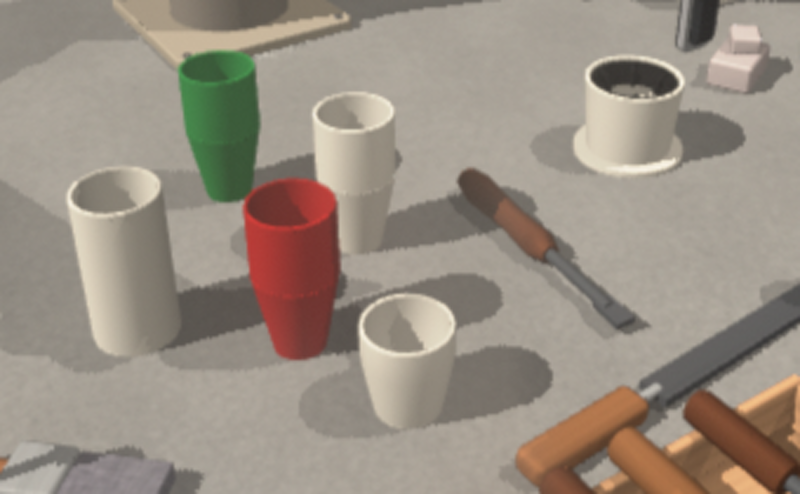

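View pics/c2.png

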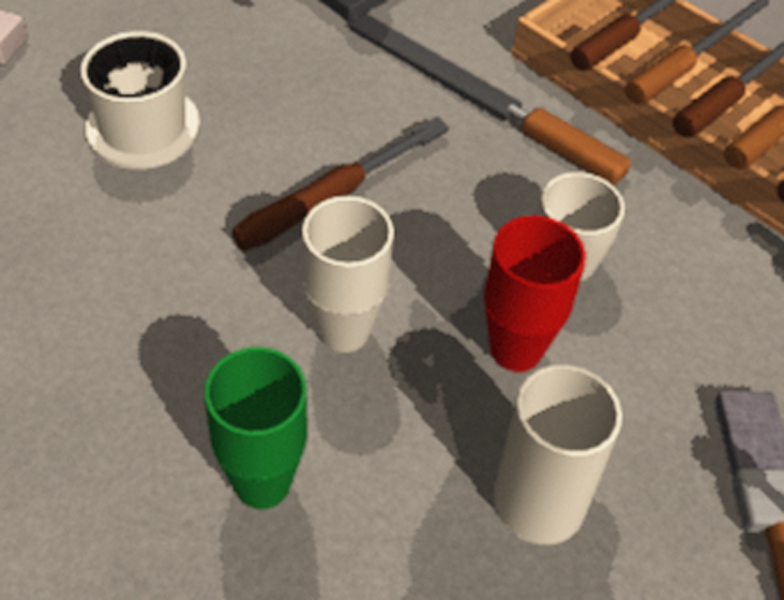

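Candidates in the scene picture are green (223,223), white two-part (279,242) and red (256,285). The straight cup is at (182,281) and the short one at (306,324). The white cup with the tapered foot and straight band at (279,242) fits, and both crops confirm it. It stands at about (458,-101), and the tub, with its black ring, at about (469,178) with its rim at z 75.

Emit:
jog_arm(plan=[{"tx":-0.337,"ty":-0.64,"tz":0.0,"claw":0},{"tx":-0.337,"ty":-0.64,"tz":0.0,"claw":0},{"tx":-0.337,"ty":-0.64,"tz":0.0,"claw":0},{"tx":-0.337,"ty":-0.64,"tz":0.0,"claw":0},{"tx":-0.337,"ty":-0.64,"tz":0.0,"claw":0},{"tx":-0.337,"ty":-0.64,"tz":0.0,"claw":0},{"tx":-0.337,"ty":-0.64,"tz":0.0,"claw":0},{"tx":-0.337,"ty":-0.64,"tz":0.0,"claw":0},{"tx":-0.337,"ty":-0.64,"tz":0.0,"claw":0}])

```text
invalid input at $.plan[0]: expected keys tx, ty, tz, wx, wy, wz, claw
```

```bash
cat >> h.py <<'E'
def wcloud(p,s):
    v,u=np.mgrid[:480,:640]; a=(u-p['cx'])/p['fx']; b=(v-p['cy'])/p['fy']; th=np.hypot(a,b)+1e-9; d=p['depth']
    k=np.tan(np.minimum(th,1.5))/th
    c=np.stack([a*k*d,b*k*d,d],-1); T=np.array(p['hand_eye'])
    t=c@T[:3,:3].T+T[:3,3]
    return t@rot(s['tool_rot']).T+np.array(s['eef_pos'])
def fit(X):
    A=np.c_[2*X[:,:2],np.ones(len(X))]; c=np.linalg.lstsq(A,(X[:,:2]**2).sum(1),rcond=None)[0]
    return c[:2],np.sqrt(c[2]+c[0]**2+c[1]**2)
E
python3 - <<'E'
from h import *
s=ctrl.read_state(); p=ctrl.get_image('wrist'); W=wcloud(p,s)
print(s['eef_pos'],s['tool_rot'],p['fx'],np.round(p['hand_eye'],3).tolist())
cv2.imwrite('pics/w1.png',p['img'][...,::-1])
for r in ctrl.trace(p,'cup_mid')[:3]:
    m=r['pixels']&(p['depth']>0);X=W[m]; 
    t=X[(X[:,2]>np.percentile(X[:,2],99)-4)]
    print(r['score'],r['extent'],X.min(0).round(),X.max(0).round(),fit(t),((np.percentile(t,1,axis=0)+np.percentile(t,99,axis=0))/2).round(1))
E
```

```text
[6.49984347e+02 3.10735409e-02 2.31278502e+02] [-3.14153255e+00 -4.22855188e-05  1.57079807e+00] 371.64829954431775 [[-0.001, -0.948, -0.32, 82.513], [1.0, -0.0, -0.001, -0.943], [0.001, -0.32, 0.948, -142.144], [0.0, 0.0, 0.0, 1.0]]
0.91 [220.2, 380.9, 48.4, 82.7] [ 527. -303.   -1.] [628.  10. 309.] (array([ 641.59933107, -109.99130872]), np.float64(106.55274200545338)) [ 575.3 -105.4  186.4]
0.84 [50.6, 340.8, 71.7, 79.5] [ 146. -315.   -2.] [435. -76. 122.] (array([ 349.36638001, -140.98113354]), np.float64(37.8218569275883)) [ 365.6 -133.8  118.8]
0.76 [124.0, 311.2, 84.9, 91.2] [ 340. -231.   -2.] [488. -67. 121.] (array([457.03782736, -98.1032763 ]), np.float64(29.287103379184742)) [457.  -98.4 118.8]
```

View pics/w1.png

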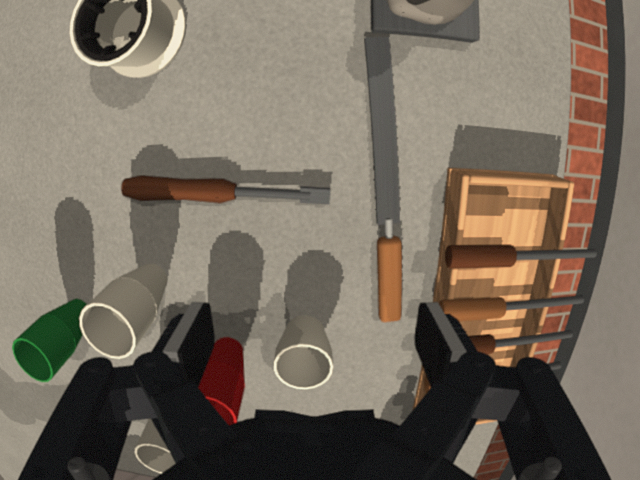

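The wrist view shows the white cup's rim at (107,330), which gives (457,-98). That agrees with the fixed cameras. The tub is at the top left (110,28). The move was refused for missing keys, so I am sending it again.

Emit:
jog_arm(plan=[{"tx":-0.333,"ty":-0.64,"tz":0,"wx":0,"wy":0,"wz":0,"claw":0},{"tx":-0.333,"ty":-0.64,"tz":0,"wx":0,"wy":0,"wz":0,"claw":0},{"tx":-0.333,"ty":-0.64,"tz":0,"wx":0,"wy":0,"wz":0,"claw":0},{"tx":-0.333,"ty":-0.64,"tz":0,"wx":0,"wy":0,"wz":0,"claw":0},{"tx":-0.333,"ty":-0.64,"tz":0,"wx":0,"wy":0,"wz":0,"claw":0},{"tx":-0.333,"ty":-0.64,"tz":0,"wx":0,"wy":0,"wz":0,"claw":0},{"tx":-0.333,"ty":-0.64,"tz":0,"wx":0,"wy":0,"wz":0,"claw":0},{"tx":-0.333,"ty":-0.64,"tz":0,"wx":0,"wy":0,"wz":0,"claw":0},{"tx":-0.333,"ty":-0.64,"tz":0,"wx":0,"wy":0,"wz":0,"claw":0}])

```text
clock: 1.5
eef_pos: [459.3, -99.1, 231.2]
tool_rot: [3.141, -0.0, 1.572]
force: [-0.0, -0.7, -0.5]
width: 85.6
gripper_force: 0.0
```

Run:
```python
from h import *
s=ctrl.read_state(); p=ctrl.get_image('wrist'); W=wcloud(p,s)
print(s['clock'],s['eef_pos'],s['tool_rot'])
cv2.imwrite('pics/w2.png',p['img'][...,::-1])
m=(np.hypot(W[...,0]-458,W[...,1]+100)<40)&(W[...,2]>115)&(W[...,2]<124)&(p['depth']>0)
X=W[m];print(len(X),fit(X),X.min(0),X.max(0))
for r in ctrl.trace(p,'cup_mid')[:3]: print(r['score'],r['extent'])
```

```text
1.5 [459.25345646 -99.06834668 231.19429626] [ 3.14093607e+00 -2.77423302e-04  1.57248255e+00]
1241 (array([456.25596298, -98.33542253]), np.float64(29.111065438731302)) [ 425.49112193 -129.09068033  115.01869158] [486.22465951 -67.79377229 121.50613133]
0.87 [311.4, 220.2, 83.9, 92.7]
0.86 [171.3, 277.1, 88.3, 97.1]
0.76 [399.6, 317.1, 62.7, 98.7]
```

Emit:
jog_arm(plan=[{"tx":0.002,"ty":-0.009,"tz":0.1,"wx":0,"wy":0,"wz":0,"claw":0},{"tx":0.002,"ty":-0.009,"tz":0.2,"wx":0,"wy":0,"wz":0,"claw":0},{"tx":0.002,"ty":-0.009,"tz":0.3,"wx":0,"wy":0,"wz":0,"claw":0},{"tx":0.002,"ty":-0.009,"tz":0.4,"wx":0,"wy":0,"wz":0,"claw":0},{"tx":0.002,"ty":-0.009,"tz":0.48,"wx":0,"wy":0,"wz":0,"claw":0},{"tx":0.002,"ty":-0.009,"tz":0.523,"wx":0,"wy":0,"wz":0,"claw":0},{"tx":0.002,"ty":-0.009,"tz":0.523,"wx":0,"wy":0,"wz":0,"claw":0},{"tx":0.002,"ty":-0.009,"tz":0.523,"wx":0,"wy":0,"wz":0,"claw":0}])

```text
clock: 2.4
eef_pos: [455.7, -99.1, 74.4]
tool_rot: [-3.141, -0.0, 1.571]
force: [-0.0, -0.1, -0.3]
width: 85.2
gripper_force: 0.0
```

Emit:
jog_arm(plan=[{"tx":0,"ty":0,"tz":0,"wx":0,"wy":0,"wz":0,"claw":0.25},{"tx":0,"ty":0,"tz":0,"wx":0,"wy":0,"wz":0,"claw":0.4},{"tx":0,"ty":0,"tz":0,"wx":0,"wy":0,"wz":0,"claw":1},{"tx":0,"ty":0,"tz":0,"wx":0,"wy":0,"wz":0,"claw":1},{"tx":0,"ty":0,"tz":0,"wx":0,"wy":0,"wz":0,"claw":1},{"tx":0,"ty":0,"tz":0,"wx":0,"wy":0,"wz":0,"claw":1},{"tx":0,"ty":0,"tz":0,"wx":0,"wy":0,"wz":0,"claw":1},{"tx":0,"ty":0,"tz":0,"wx":0,"wy":0,"wz":0,"claw":1}])

```text
clock: 3.2
eef_pos: [456.3, -99.3, 75.8]
tool_rot: [3.139, 0.0, 1.571]
force: [-0.5, -0.2, 6.7]
width: 61.7
gripper_force: 63.4
```

Emit:
jog_arm(plan=[{"tx":0,"ty":0,"tz":-0.05,"wx":0,"wy":0,"wz":0,"claw":1},{"tx":0,"ty":0,"tz":-0.12,"wx":0,"wy":0,"wz":0,"claw":1},{"tx":0,"ty":0,"tz":-0.24,"wx":0,"wy":0,"wz":0,"claw":1},{"tx":0,"ty":0,"tz":-0.36,"wx":0,"wy":0,"wz":0,"claw":1},{"tx":0,"ty":0,"tz":-0.45,"wx":0,"wy":0,"wz":0,"claw":1},{"tx":0.12,"ty":0.01,"tz":-0.45,"wx":0,"wy":0,"wz":0,"claw":1},{"tx":0.25,"ty":0.02,"tz":-0.45,"wx":0,"wy":0,"wz":0,"claw":1},{"tx":0.38,"ty":0.03,"tz":-0.45,"wx":0,"wy":0,"wz":0,"claw":1},{"tx":0.5,"ty":0.037,"tz":-0.45,"wx":0,"wy":0,"wz":0,"claw":1},{"tx":0.5,"ty":0.037,"tz":-0.45,"wx":0,"wy":0,"wz":0,"claw":1},{"tx":0.5,"ty":0.037,"tz":-0.45,"wx":0,"wy":0,"wz":0,"claw":1},{"tx":0.5,"ty":0.037,"tz":-0.45,"wx":0,"wy":0,"wz":0,"claw":1}])

```text
clock: 4.4
eef_pos: [466.2, 49.5, 209.7]
tool_rot: [3.141, 0.001, 1.569]
force: [0.3, -0.8, -1.8]
width: 61.2
gripper_force: 65.3
```

```bash
cat > m.py <<'E'
from h import *
s=ctrl.read_state(); print(s['clock'],s['eef_pos'].round(1),s['tool_rot'].round(3),s['force'].round(1),s['width'])
e=s['eef_pos']
p=ctrl.get_image('wrist'); W=wcloud(p,s)
cv2.imwrite('pics/w_%d.png'%(s['clock']*10),p['img'][...,::-1])
C=[('wrist',p,W)]
for n in('scene','side'):
    q=ctrl.get_image(n);C.append((n,q,cloud(q)));cv2.imwrite('pics/%s_%d.png'%(n,s['clock']*10),q['img'][...,::-1])
for n,q,W in C:
    ok=q['depth']>0
    m=ok&(abs(np.hypot(W[...,0]-469,W[...,1]-178)-42)<7)&(abs(W[...,2]-75)<3)
    X=W[m]; print(n,'tub',len(X),*( (fit(X),np.median(X[:,2])) if len(X)>20 else ()))
    m=np.zeros_like(ok)
    for r in ctrl.trace(q,'cup_mid'):
        k=r['pixels']&ok
        if k.sum()>50 and np.hypot(*(np.median(W[k],0)[:2]-e[:2]))<60: m|=k
    m|= ok&(np.hypot(W[...,0]-e[0],W[...,1]-e[1])<34)&(q['img'].min(-1)>110)
    m&=(np.hypot(W[...,0]-e[0],W[...,1]-e[1])<45)
    X=W[m]
    if len(X)>50:
        X=X[X[:,2]<e[2]+80]; z=np.percentile(X[:,2],98); t=X[abs(X[:,2]-z)<4]
        print('  cup',len(X),'z',np.percentile(X[:,2],[1,98]).round(1),'rim',fit(t))
E
python3 m.py
```

```text
4.4 [466.2  49.5 209.7] [3.141e+00 1.000e-03 1.569e+00] [ 0.3 -0.8 -1.8] 61.19681206807468
wrist tub 2793 (array([468.39051452, 178.9338186 ]), np.float64(39.646911579362104)) 73.70095995944124
  cup 28772 z [ -1.3 254. ] rim (array([464.94967968,  51.04580727]), np.float64(28.9516525961352))
scene tub 258 (array([470.52605995, 177.47884595]), np.float64(40.468295328465494)) 74.05057209162504
  cup 2037 z [ -1.1 253.1] rim (array([467.96145054,  47.19044189]), np.float64(29.286884503937415))
side tub 311 (array([467.68662658, 178.33216906]), np.float64(40.452994369879384)) 73.46709813278414
  cup 2613 z [ -2.7 253.6] rim (array([464.46683123,  47.84460565]), np.float64(29.22235881574253))
```

Emit:
jog_arm(plan=[{"tx":0.12,"ty":0.01,"tz":0,"wx":0,"wy":0,"wz":0,"claw":1},{"tx":0.24,"ty":0.01,"tz":0,"wx":0,"wy":0,"wz":0,"claw":1},{"tx":0.36,"ty":0.01,"tz":0,"wx":0,"wy":0,"wz":0,"claw":1},{"tx":0.432,"ty":0.01,"tz":0,"wx":0,"wy":0,"wz":0,"claw":1},{"tx":0.432,"ty":0.01,"tz":0,"wx":0,"wy":0,"wz":0,"claw":1},{"tx":0.432,"ty":0.01,"tz":0,"wx":0,"wy":0,"wz":0,"claw":1},{"tx":0.432,"ty":0.01,"tz":0.1,"wx":0,"wy":0,"wz":0,"claw":1},{"tx":0.432,"ty":0.01,"tz":0.18,"wx":0,"wy":0,"wz":0,"claw":1},{"tx":0.432,"ty":0.01,"tz":0.22,"wx":0,"wy":0,"wz":0,"claw":1},{"tx":0.432,"ty":0.01,"tz":0.24,"wx":0,"wy":0,"wz":0,"claw":1},{"tx":0.432,"ty":0.01,"tz":0.24,"wx":0,"wy":0,"wz":0,"claw":1},{"tx":0.432,"ty":0.01,"tz":0.24,"wx":0,"wy":0,"wz":0,"claw":1}])

```text
clock: 5.9
eef_pos: [470.1, 180.2, 138.1]
tool_rot: [3.14, -0.0, 1.57]
force: [-0.4, -0.3, -0.4]
width: 61.1
gripper_force: 65.3
```

```bash
python3 m.py
```

```text
5.9 [470.1 180.2 138.1] [ 3.14 -0.    1.57] [-0.4 -0.3 -0.4] 61.14023337168934
wrist tub 3216 (array([468.33321557, 180.4636829 ]), np.float64(39.33351827191304)) 73.59644946139227
  cup 26431 z [ 78.3 182.5] rim (array([468.77519503, 181.63243236]), np.float64(28.94948111712958))
scene tub 203 (array([471.14673294, 177.19398275]), np.float64(40.12537160169892)) 74.08916696780722
  cup 1465 z [ 66.9 182.1] rim (array([471.62488739, 178.95758477]), np.float64(29.622508168272656))
side tub 233 (array([468.03549561, 177.9353726 ]), np.float64(40.41857326988878)) 73.50512862063454
  cup 1688 z [ 65.4 182.2] rim (array([468.28194243, 178.57162894]), np.float64(29.20994490277089))
```

Emit:
jog_arm(plan=[{"tx":-0.004,"ty":-0.001,"tz":0.02,"wx":0,"wy":0,"wz":0,"claw":1},{"tx":-0.004,"ty":-0.001,"tz":0.04,"wx":0,"wy":0,"wz":0,"claw":1},{"tx":-0.004,"ty":-0.001,"tz":0.06,"wx":0,"wy":0,"wz":0,"claw":1},{"tx":-0.004,"ty":-0.001,"tz":0.075,"wx":0,"wy":0,"wz":0,"claw":1},{"tx":-0.004,"ty":-0.001,"tz":0.085,"wx":0,"wy":0,"wz":0,"claw":1},{"tx":-0.004,"ty":-0.001,"tz":0.085,"wx":0,"wy":0,"wz":0,"claw":1},{"tx":-0.004,"ty":-0.001,"tz":0.085,"wx":0,"wy":0,"wz":0,"claw":1}])

```text
clock: 6.9
eef_pos: [468.8, 179.2, 111.5]
tool_rot: [-3.141, 0.0, 1.571]
force: [0.6, 2.4, -3.8]
width: 61.3
gripper_force: 65.6
```

Emit:
jog_arm(plan=[{"tx":0,"ty":0,"tz":0.01,"wx":0,"wy":0,"wz":0,"claw":1},{"tx":0,"ty":0,"tz":0.018,"wx":0,"wy":0,"wz":0,"claw":1},{"tx":0,"ty":0,"tz":0.022,"wx":0,"wy":0,"wz":0,"claw":1},{"tx":0,"ty":0,"tz":0.022,"wx":0,"wy":0,"wz":0,"claw":1},{"tx":0,"ty":0,"tz":0.022,"wx":0,"wy":0,"wz":0,"claw":1}])

```text
clock: 7.4
eef_pos: [469.4, 179.4, 105.8]
tool_rot: [3.141, -0.001, 1.571]
force: [-1.4, 0.6, 6.1]
width: 61.2
gripper_force: 66.1
```

```bash
python3 m.py
```

```text
7.4 [469.4 179.4 105.8] [ 3.141e+00 -1.000e-03  1.571e+00] [-1.4  0.6  6.1] 61.24930701232503
wrist tub 4323 (array([468.34254494, 180.81882536]), np.float64(39.103331566082716)) 73.62935621714827
  cup 26225 z [ 67.6 150.1] rim (array([468.04571648, 180.80263659]), np.float64(28.948172097895398))
scene tub 188 (array([471.00930242, 176.93291446]), np.float64(40.238353912049995)) 74.1809915818223
  cup 1130 z [ 69.6 150.1] rim (array([470.67021396, 177.13751613]), np.float64(29.064098796054484))
side tub 218 (array([467.9728876 , 177.54313407]), np.float64(40.29322264076393)) 73.60252646583564
  cup 1364 z [ 66.4 149.7] rim (array([467.69411281, 177.7895216 ]), np.float64(29.381698676325655))
```

Emit:
jog_arm(plan=[{"tx":0,"ty":0,"tz":0.008,"wx":0,"wy":0,"wz":0,"claw":1},{"tx":0,"ty":0,"tz":0.014,"wx":0,"wy":0,"wz":0,"claw":1},{"tx":0,"ty":0,"tz":0.018,"wx":0,"wy":0,"wz":0,"claw":1},{"tx":0,"ty":0,"tz":0.018,"wx":0,"wy":0,"wz":0,"claw":1},{"tx":0,"ty":0,"tz":0.018,"wx":0,"wy":0,"wz":0,"claw":1}])

```text
clock: 8.2
eef_pos: [469.7, 179.5, 100.6]
tool_rot: [3.14, -0.001, 1.571]
force: [-0.8, 1.0, 6.7]
width: 61.4
gripper_force: 66.4
```

```bash
python3 m.py
```

```text
8.2 [469.7 179.5 100.6] [ 3.140e+00 -1.000e-03  1.571e+00] [-0.8  1.   6.7] 61.354070263964864
wrist tub 4430 (array([468.31270193, 181.20182878]), np.float64(38.89713846128753)) 73.6497967349794
  cup 26070 z [ 66.8 145. ] rim (array([468.32852005, 180.89581804]), np.float64(28.943358136010566))
scene tub 179 (array([470.95598193, 177.35990286]), np.float64(40.299271846792976)) 74.07275924931713
  cup 1021 z [ 70.8 144.8] rim (array([471.10761634, 176.76769058]), np.float64(28.793788954834604))
side tub 214 (array([467.84087992, 177.87990187]), np.float64(40.29253314520297)) 73.47516425741298
  cup 1312 z [ 66.4 144.8] rim (array([467.77291876, 177.40960343]), np.float64(29.2928409587622))
```

The rim is at z 145, which is 70 mm above the tub's rim. Now opening the fingers.

Emit:
jog_arm(plan=[{"tx":0,"ty":0,"tz":0,"wx":0,"wy":0,"wz":0,"claw":0.2},{"tx":0,"ty":0,"tz":0,"wx":0,"wy":0,"wz":0,"claw":0.1},{"tx":0,"ty":0,"tz":0,"wx":0,"wy":0,"wz":0,"claw":0},{"tx":0,"ty":0,"tz":0,"wx":0,"wy":0,"wz":0,"claw":0},{"tx":0,"ty":0,"tz":0,"wx":0,"wy":0,"wz":0,"claw":0},{"tx":0,"ty":0,"tz":0,"wx":0,"wy":0,"wz":0,"claw":0}])

```text
clock: 9.1
eef_pos: [469.1, 179.1, 99.8]
tool_rot: [-3.141, 0.0, 1.571]
force: [-0.4, -0.3, 0.0]
width: 85.4
gripper_force: 0.0
```

```bash
python3 m.py
```

```text
9.1 [469.1 179.1  99.8] [-3.141  0.     1.571] [-0.4 -0.3  0. ] 85.35439210911628
wrist tub 4627 (array([468.32099151, 180.58318995]), np.float64(39.3431146323484)) 73.66759420801495
  cup 26294 z [ 70.4 145.9] rim (array([467.08964308, 180.97811462]), np.float64(28.95035953095492))
scene tub 182 (array([471.18348348, 177.18976624]), np.float64(40.22872996534168)) 74.19664101869557
  cup 1150 z [ 70.8 145.5] rim (array([470.19075735, 177.35561511]), np.float64(29.099334975344814))
side tub 222 (array([467.65551274, 177.2806422 ]), np.float64(40.21118756743307)) 73.65784473736403
  cup 1408 z [ 68.  145.2] rim (array([466.43843745, 177.66012638]), np.float64(29.16499443896563))
```

Emit:
jog_arm(plan=[{"tx":0,"ty":0,"tz":-0.05,"wx":0,"wy":0,"wz":0,"claw":0},{"tx":0,"ty":0,"tz":-0.15,"wx":0,"wy":0,"wz":0,"claw":0},{"tx":0,"ty":0,"tz":-0.3,"wx":0,"wy":0,"wz":0,"claw":0},{"tx":0,"ty":0,"tz":-0.45,"wx":0,"wy":0,"wz":0,"claw":0},{"tx":0,"ty":0,"tz":-0.45,"wx":0,"wy":0,"wz":0,"claw":0},{"tx":0,"ty":0,"tz":-0.45,"wx":0,"wy":0,"wz":0,"claw":0},{"tx":0,"ty":0,"tz":-0.45,"wx":0,"wy":0,"wz":0,"claw":0}])

```text
clock: 10.1
eef_pos: [468.3, 178.8, 234.1]
tool_rot: [-3.14, 0.001, 1.571]
force: [-0.2, -0.5, 0.1]
width: 85.6
gripper_force: 0.0
```

```bash
python3 m.py; python3 -c "
import cv2;a=cv2.imread('pics/side_98.png')
import glob;f=sorted(glob.glob('pics/side_*.png'),key=lambda n:int(n.split('_')[1][:-4]))[-1];print(f)
cv2.imwrite('pics/end.png',cv2.imread(f))"
```

```text
10.1 [468.3 178.8 234.1] [-3.140e+00  1.000e-03  1.571e+00] [-0.2 -0.5  0.1] 85.6197852678307
wrist tub 1657 (array([468.25168244, 180.14560694]), np.float64(39.538242434730016)) 73.64904410126863
  cup 7388 z [ 88.8 146.2] rim (array([466.97438828, 180.33152644]), np.float64(29.15528749113723))
scene tub 181 (array([470.86329145, 177.77053232]), np.float64(40.29224375475838)) 74.15439968061838
  cup 1288 z [ 69.6 145.8] rim (array([470.05725839, 177.59623385]), np.float64(29.324671577020258))
side tub 229 (array([468.14717664, 178.02742922]), np.float64(40.326439287356685)) 73.70542718479533
  cup 1516 z [ 66.7 145.6] rim (array([466.5778941, 177.7708385]), np.float64(29.234691701273356))
pics/side_101.png[ WARN:0@0.012] global loadsave.cpp:275 findDecoder imread_('pics/side_98.png'): can't open/read file: check file path/integrity
```

View pics/end.png

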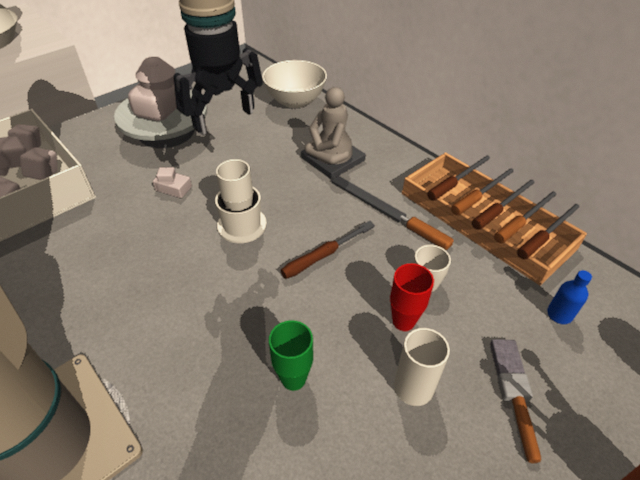

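The side view shows the white cup upright in the tub at (240,198) with the gripper clear above it. The straight cup (422,366) and the short cup (433,265) have not moved.

```bash
python3 -c "
from cell import ctrl
print(ctrl.finish_job())"
```

```text
the job is handed in; nothing more can be done
None
```

The tall tapered cup stands upright in the tub's grip ring, its rim about 70 mm above the tub's rim; the gripper is clear, the straight and short cups are undisturbed, and the job is handed in (no verdict was returned).

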